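# Set the saw's coolant valve one spindle turn open

## Task

Set the band saw's coolant valve: wind its handwheel clockwise (seen from above) until the valve is fully but gently shut, without wrenching the valve round on its pipe, then open it so that its spindle has made one full turn. The handwheel is worn and sits loosely on the spindle, so take up that free play before you start counting the turn; then let go of it, with everything else on the bench left where it is.

Things in the scene. Friction and masses are not known exactly. Their poses are not given: they have to be found in the camera images.
- valve: Brass valve, fixed on a red drip tray 300 x 260 mm with a 22 mm rim, copper pipe to both sides (along y, 52 mm up); origin on the table under the spindle's vertical axis. Its head, with spindle and wheel, twists on the springy pipe under torque, about 8 Nm per rad, and springs back; more than 0.16 rad from its untwisted place (about 23 N at the crank handle) damages it. Untwisted, spindle_end's x axis is along the valve's.
- wheel_hub (a point): Centre of the black handwheel (rim 130 mm across, 14 mm thick, three spokes), on the vertical spindle axis, 140 mm above the table; it turns with the wheel. Within its free play on the spindle, of unknown size (well under a turn), the wheel turns freely (under 1 N at the handle); at the end of the play it drives the spindle.
- spindle_end (a point): Top of the square steel spindle (11 mm), 23 mm above the hub's centre, on the axis; fixed to the valve's head (the point does not turn with the spindle). Clockwise from above shuts, counterclockwise opens. Turning it takes 4 to 6 N at the crank handle. Shut, it stops dead; at the start it stands a quarter to three quarters of a turn open; it opens up to two turns from shut.
- crank_grip (a point): Middle of the upright black crank handle on the wheel: a cylinder 22 mm dia., 50 mm long (its top 23 mm above this point, its foot 27 mm below), that revolves freely on its pin; its axis is vertical, 55 mm from the spindle axis, this point 39 mm above wheel_hub. It goes round with the wheel.
- stem_tip (a point): Top of the plain 8 mm stem that stands out of the spindle's end, on the axis; it rises without turning, 1 mm per spindle turn: 7 mm above spindle_end when shut, 8 mm at one turn open. A reading of it is much too rough to count turns by.
- slug: Bystander: short aluminium round offcut, 34 mm dia., 26 mm high, in the valve's tray; origin at its underside.
- tube_end: Bystander: 40 mm square steel tube offcut, 30 mm high, in the valve's tray; origin at its underside.
- oil_can: Bystander: red oil can, 72 mm dia., 150 mm high to its spout tip; origin at its underside.
- spanner: Bystander: spanner, 170 mm long; origin at its underside.
- chip_brush: Bystander: chip brush; origin at its underside.
- bar_end: Bystander: black flat steel offcut 140 x 30 x 20 mm; origin at its underside.
- nut_dish: Bystander: steel dish, 90 mm dia., 30 mm high; origin at its underside.

How it is judged:
By the outcome, as a careful person would: the job done as asked, in the order asked, and still so for the second after the job is handed in, with the robot touching nothing.
It also fails if it takes over 70 s, if anything falls off the work surface, if the arm or the gripper's body presses on something with over 40 N, if the wrist force passes 120 N, or if a joint passes its speed limit or range.

## Robot

A 6-joint arm with a two-finger parallel gripper is mounted at the origin on the work surface. World frame = base frame: x ahead of the robot, y to its left, z up, the work surface at z = 0. Lengths are in m, angles in degrees, forces in N, time in s.
With the tool pointing down it reaches from about 0.4 to 0.825 m from the base axis. Payload 7 kg.
Tool frame: the origin (TCP) lies between the finger pads; the fingertips stand 19 mm ahead of it and the grasp point (between the pads) is the TCP; x points along the fingers, y is the direction in which the jaws open and shut, and the axes are right-handed (so a half turn about x gives the same grasp; the last joint's range is limited). The gripper opens to 88 mm and grips with 3 to 60 N. Pads are 19 mm wide; open, the fingers measure 130 mm over their backs; the gripper's body (78 mm by 193 mm) begins 47 mm behind the grasp point.
Start: joints at [87.21, 20.546, 0.682, 0, -70.136, -16.507], TCP at [0.223, 0.637, 0.246] pointing down, gripper open.
Joint ranges: [-176.03, 176.03], [-82.01, 121.73], [-58.28, 71.71], [-173.87, 95.51], [-174.79, -0.11], [-173.66, 173.66]. Speed limits (degrees/s): [136.94, 136.94, 172.46, 180, 180, 180].

## Interface

Orientations are given as [roll, pitch, yaw] about the fixed x, y, z axes, in that order (R = Rz(yaw) Ry(pitch) Rx(roll)).
In Python, from plant import r gives the robot as it stands.
- The arm moves only by the tool send_rows, never from a script. Its argument "plan" is a list of rows, each a list of 2 entries, a list of its own where there are three numbers: the shift along the tool's x, y, z scaled (see below), then the turn, a rotation vector about the tool's x, y, z scaled (see below). A call has exactly 5 rows; each row is the pose to reach, as a shift and turn from the pose measured when the call began, along the tool's axes at that moment; what a row does not reach only later rows make up. The controller multiplies each number of a shift by 0.15 m and each number of a turn by pi/4 rad. A row lasts 1/10 s, in which the tool goes at most 50 mm and 8.59 degrees, less where a joint would pass 70% of its speed; a pose out of reach is approached as far as the arm can. A call with a number of a shift or a turn outside -1 to 1 is refused whole. A call with a gripper value outside its range is refused whole. "jaw" is the opening, from -1 (shut) to 1 (fully open), so that 0 is half open, set as the call begins (left out, the last holds). The fingers move at their own pace and stop on an object; "force" is the grip in N (left out, the last holds). Time passes only in rows, so rows that repeat a pose let the fingers close, or fill a call up. It gives the time, the measured TCP pose, the force and the opening at its end, in the units of the state.
- r.get_state(): the state, without advancing time (a new reading comes with each control period).
- r.capture(name): name is "side" or "top"; returns a dict with "color" (480x640x3 uint8, red, green, blue), "range_z" (480x640 float32, m along the optical axis (not along the pixel's ray), 0 where there is no reading), "mtx" (3x3 intrinsics, pixels), "k1" (the pictures are not rectified: a ray, as slopes to the right and down, at radius r is drawn at 1 + k1 r^2 times it, then the intrinsics apply), "pose" (4x4, takes a point from camera to world coordinates). Camera axes: x right, y down, z forward; pixel columns grow to the right and rows downward; lengths in m; the calibration is good to about 2 mm. A picture is of the moment at which its call begins.
- r.close_job(): hands the job in, once; it reports no verdict.
Trained networks look in a picture, given as the dict that the camera call returned (one of the last four; its "shot" number tells which), for a name from the list of things; names that differ only in an ending like _2 or _b are one class to them, and where a whole thing is asked for, a point or a joint stands for the part that bears it (a point fixed in the world has none). Each returns a list of dicts, best first, with "score" (0 to 1); they miss things now and then, are a little off and sometimes report something else, mostly with a low value. They report only what shows in the picture. A call takes as long as a camera call.
- r.find_in(picture, target): "uv" ([column, row] in pixels, amid what is visible of it).
- r.trace(picture, target): "mask" (480x640 bool, what is visible of it) and "uv" ([column, row] in pixels, amid what is visible of it).
The state is a dict: "time_s": time; "joints": joint angles; "qd": joint speeds; "joint_torque": joint torques, N m; "tcp_pos": TCP position; "eef_rot": TCP orientation; "contact_force": force on the tool from outside, world axes, zero at the start; "moment": the same for the moment, N m; "gripper_width": finger opening in m.
Only numpy, scipy, OpenCV 4.12 (cv2) and the standard library are available. Lean on these libraries where they do the work, as an engineer would, in place of code of your own. Each camera call takes 0.05 s, during which the arm holds its last target. There are 200 camera calls.

## Working session

There is one attempt and no reset: what is moved stays moved. The work goes in short steps, Python scripts to look and compute and a tool call to move; the robot and the scene stay as the last step left them, time stands still between calls to the robot, and variables do not carry over. Pictures are saved under pics/ and viewed, about 8 in all and at most 12, crops included, and the job is handed in when it is done.

Besides the shell and the picture viewer there is one more tool, called after "Emit:" as name(argument=value, ...), one argument or row to a line, values as JSON. send_rows: Moves the arm, as the interface text tells. Its arguments: {"type":"object","properties":{"plan":{"type":"array"},"jaw":{"type":"number"},"force":{"type":"number"}},"required":["plan"]}

```bash
ls; mkdir -p pics; cat > h.py <<'E'
import numpy as np, cv2
from plant import r
from scipy.spatial.transform import Rotation as R
def px2w(c,uv,z=None,depth=None):
    K=np.array(c["mtx"]);k=c["k1"];P=np.array(c["pose"])
    p=np.array([(uv[0]-K[0,2])/K[0,0],(uv[1]-K[1,2])/K[1,1]]);q=p.copy()
    for _ in range(20): q=p/(1+k*(q@q))
    d=np.array([q[0],q[1],1.]);D=P[:3,:3]@d;o=P[:3,3]
    if z is not None: return o+D*(z-o[2])/D[2]
    if depth is None: depth=float(c["range_z"][int(round(uv[1])),int(round(uv[0]))])
    return o+D*depth
def w2px(c,w):
    K=np.array(c["mtx"]);P=np.array(c["pose"]);v=P[:3,:3].T@(np.array(w)-P[:3,3])
    q=v[:2]/v[2];q=q*(1+c["k1"]*(q@q));return np.array([K[0,0]*q[0]+K[0,2],K[1,1]*q[1]+K[1,2]])
def save(c,n,crop=None,s=1):
    im=cv2.cvtColor(c["color"],cv2.COLOR_RGB2BGR)
    if crop: im=im[crop[1]:crop[3],crop[0]:crop[2]]
    cv2.imwrite("pics/"+n,cv2.resize(im,None,fx=s,fy=s))
E
python3 - <<'E'
from h import *
print(r.get_state())
for n in("top","side"):
    c=r.capture(n);save(c,n+"0.png");print(n,np.array(c["pose"]).round(3).tolist(),c["k1"],np.array(c["mtx"]).tolist())
    for t in["valve","wheel_hub","spindle_end","crank_grip","stem_tip","slug","tube_end","oil_can","nut_dish","spanner","bar_end","chip_brush"]:
        for f in r.find_in(c,t)[:2]:
            print(t,np.round(f["uv"],1),round(f["score"],2),px2w(c,f["uv"]).round(3))
E
```

```text
pics
{'time_s': 0.0, 'joints': array([ 8.72109531e+01,  2.05896755e+01,  6.34645615e-01, -2.02654870e-02,
       -7.01373862e+01, -1.65065018e+01]), 'qd': array([ 0.01759393, -0.05325556,  0.09349642,  0.02285244,  0.0942528 ,
       -0.08937481]), 'joint_torque': array([-4.70285122e-04, -5.82717669e+01,  2.93054473e+01,  6.99723065e+00,
        6.97717478e-03, -1.59897422e-04]), 'tcp_pos': array([0.22292262, 0.63663698, 0.24464871]), 'eef_rot': array([  94.85996483,   89.90564006, -104.44248473]), 'contact_force': array([-0.76804507,  1.1630609 ,  0.450045  ]), 'moment': array([0.03290683, 0.02555046, 0.02592795]), 'gripper_width': 0.0871838535629718}
top [[-0.008, -0.986, 0.164, 0.27], [-1.0, 0.011, 0.018, 0.004], [-0.02, -0.164, -0.986, 1.552], [0.0, 0.0, 0.0, 1.0]] -0.05086106718065103 [[561.6982475668547, 0.0, 322.79640989668627], [0.0, 561.6982475668547, 245.45886046192], [0.0, 0.0, 1.0]]
valve [320.8 224.7] 0.73 [0.557 0.035 0.148]
wheel_hub [319.1 216.7] 0.87 [0.577 0.039 0.151]
wheel_hub [463.8 227.2] 0.6 [ 0.57  -0.358  0.025]
spindle_end [323.4 218.2] 0.76 [0.572 0.028 0.1
[... 608 characters left out ...]
389503], [0.0, 0.0, 1.0]]
valve [278.5 263.7] 0.64 [0.564 0.069 0.057]
wheel_hub [277.2 225.3] 0.72 [0.567 0.047 0.152]
spindle_end [276.7 226.2] 0.87 [0.569 0.047 0.15 ]
crank_grip [297.  208.3] 0.53 [0.53  0.031 0.192]
slug [304.7 303.3] 0.61 [0.495 0.139 0.029]
tube_end [217.1 273. ] 0.71 [0.7   0.084 0.011]
tube_end [298.  212.1] 0.6 [0.528 0.03  0.18 ]
oil_can [277.1 420.8] 0.91 [0.491 0.412 0.076]
oil_can [308.4 303.4] 0.45 [0.488 0.138 0.028]
nut_dish [154.6 397.5] 0.69 [0.734 0.383 0.008]
spanner [399.5 182.5] 0.75 [ 0.331 -0.284 -0.002]
bar_end [309.4 148.3] 0.96 [ 0.577 -0.354  0.015]
chip_brush [414.9 405.7] 0.9 [0.258 0.319 0.021]
chip_brush [297.7 209. ] 0.57 [0.528 0.032 0.191]
```

```bash
python3 - <<'E'
from h import *
for n,cr in(("top",(220,140,420,300)),("side",(170,150,390,350))):
    c=r.capture(n);save(c,n+"1.png",cr,3)
    Z=c["range_z"]
    # points by height: wheel rim band & handle top
    pts=np.array([px2w(c,(u,v)) for v in range(cr[1],cr[3]) for u in range(cr[0],cr[2]) if Z[v,u]>0])
    a=pts[(pts[:,2]>.19)&(pts[:,2]<.21)];print(n,"handle top",len(a),a.mean(0).round(4),np.median(a,0).round(4), pts[:,2].max())
    b=pts[(pts[:,2]>.139)&(pts[:,2]<.153)&(np.hypot(pts[:,0]-.57,pts[:,1]-.035)<.09)]
    (cx,cy),rad=cv2.minEnclosingCircle(b[:,:2].astype(np.float32));print("rim",len(b),cx,cy,rad)
    A=np.c_[2*b[:,:2],np.ones(len(b))]
E
```

```text
top handle top 66 [0.5309 0.0195 0.202 ] [0.5307 0.0188 0.2024] 0.20953351025107225
rim 1035 0.5823866724967957 0.04170159250497818 0.07167574018239975
side handle top 106 [0.531  0.0225 0.1994] [0.5312 0.0232 0.2008] 0.2050188699245361
rim 1535 0.582939863204956 0.042832206934690475 0.07287769019603729
```

View pics/top1.png

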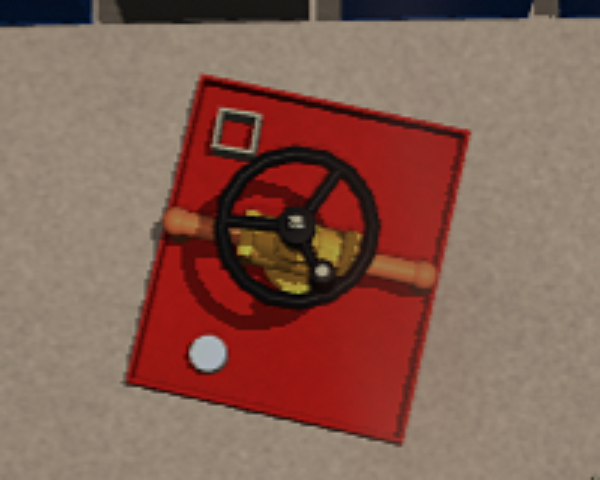

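View pics/side1.png

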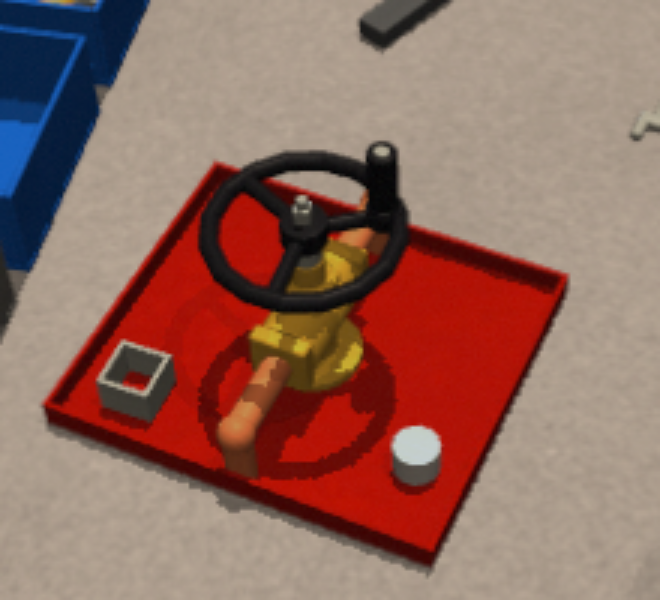

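The crops show the hub at about (319,214) px in the top view, with the crank handle at (327,230), towards the robot. The slug and tube lie well below the wheel. Next I'll refine the wheel centre and handle and work out the tool axes.

```bash
python3 - <<'E'
from h import *
from scipy.optimize import minimize
ts=np.linspace(0,2*np.pi,120,endpoint=False)
D=[]
for n in("top","side"):
    c=r.capture(n)
    dark=(c["color"].max(2)<60).astype(np.uint8)
    u0,v0=w2px(c,[.575,.038,.14]).astype(int)
    m=np.zeros_like(dark);m[v0-70:v0+70,u0-70:u0+70]=1;dark*=m
    dt=cv2.GaussianBlur(dark.astype(np.float32),(0,0),2);D.append((c,dt))
    def sc(p,c=c,dt=dt,z=.14):
        uv=np.array([w2px(c,[p[0]+.058*np.cos(t),p[1]+.058*np.sin(t),z]) for t in ts],np.float32)
        return -cv2.remap(dt,uv[:,0].copy(),uv[:,1].copy(),1).mean()
    s=minimize(sc,[.575,.038],method="Nelder-Mead",options=dict(initial_simplex=[[.575,.038],[.585,.038],[.575,.048]]))
    print(n,s.x.round(4),s.fun)
    C=s.x
    for t in("spindle_end","stem_tip"):
        for f in r.find_in(c,t)[:1]: print(t,px2w(c,f["uv"],z=.165).round(4))
    for f in r.trace(c,"crank_grip")[:1]:
        ys,xs=np.nonzero(f["mask"]); print("grip",f["score"],len(ys),px2w(c,(xs.mean(),ys.mean()),z=.179).round(4))
    # handle fit by angle
    def hs(a,z0=.165,z1=.2):
        uv=np.array([w2px(c,[C[0]+.055*np.cos(a),C[1]+.055*np.sin(a),z]) for z in np.linspace(z0,z1,12)],np.float32)
        return cv2.remap(dt,uv[:,0].copy(),uv[:,1].copy(),1).mean()
    A=np.radians(np.arange(180,260,1.));v=np.array([hs(a) for a in A]);print("handle ang",np.degrees(A[v>=.98*v.max()]),v.max())
s=r.get_state();M=R.from_euler("xyz",s["eef_rot"],degrees=True).as_matrix();print(M.round(3).tolist(),s["time_s"])
E
```

```text
top [0.5842 0.0406] -0.6428430080413818
spindle_end [0.5699 0.0337 0.165 ]
grip 0.48 85 [0.5316 0.0193 0.179 ]
handle ang [195. 196. 197. 198.] 0.6317466
side [0.5844 0.0432] -0.715905487537384
spindle_end [0.5712 0.0657 0.165 ]
grip 0.47 186 [0.5314 0.0212 0.179 ]
handle ang [180. 181. 182. 183. 184. 185. 186. 187. 188. 189. 190. 191. 192. 193.
 194. 195. 196.] 0.9850242
[[-0.0, -0.33, -0.944], [-0.0, -0.944, 0.33], [-1.0, 0.0, 0.0]] 1.8
```

Emit:
send_rows(
  plan=[
    [[0,0.16,-0.165],[0,0,0]],
    [[0,0.32,-0.33],[0,0,0]],
    [[0,0.48,-0.495],[0,0,0]],
    [[0,0.64,-0.66],[0,0,0]],
    [[0,0.8,-0.825],[0,0,0]],
  ],
  jaw=0.3,
  force=12,
)

```text
time_s: 2.3
tcp_pos: [0.3007, 0.4816, 0.2457]
eef_rot: [-96.5, 90.0, 64.2]
contact_force: [0.5, -0.7, 0.9]
gripper_width: 0.0583
```

Emit:
send_rows(
  plan=[
    [[0,0.16,-0.165],[0,0,0]],
    [[0,0.32,-0.33],[0,0,0]],
    [[0,0.48,-0.495],[0,0,0]],
    [[0,0.64,-0.66],[0,0,0]],
    [[0,0.8,-0.825],[0,0,0]],
  ],
)

```text
time_s: 2.8
tcp_pos: [0.3783, 0.3262, 0.246]
eef_rot: [-100.9, 89.9, 59.8]
contact_force: [0.5, -0.4, 0.0]
gripper_width: 0.0574
```

Emit:
send_rows(
  plan=[
    [[0,0.16,-0.165],[0,0,0]],
    [[0,0.32,-0.33],[0,0,0]],
    [[0,0.48,-0.495],[0,0,0]],
    [[0,0.64,-0.66],[0,0,0]],
    [[0,0.8,-0.825],[0,0,0]],
  ],
)

```text
time_s: 3.3
tcp_pos: [0.4559, 0.1708, 0.2462]
eef_rot: [-109.7, 89.9, 51.0]
contact_force: [1.1, 0.5, -0.8]
gripper_width: 0.0573
```

Emit:
send_rows(
  plan=[
    [[0,0.16,-0.165],[0,0,0]],
    [[0,0.32,-0.33],[0,0,0]],
    [[0,0.48,-0.495],[0,0,0]],
    [[0,0.6,-0.62],[0,0,0]],
    [[0,0.6,-0.62],[0,0,0]],
  ],
)

```text
time_s: 3.8
tcp_pos: [0.5149, 0.0529, 0.246]
eef_rot: [-118.5, 89.9, 42.1]
contact_force: [0.4, 0.2, 0.1]
gripper_width: 0.0569
```

Emit:
send_rows(
  plan=[
    [[0,0.08,-0.09],[0,0,0]],
    [[0,0.162,-0.182],[0,0,0]],
    [[0.13,0.162,-0.182],[0,0,0]],
    [[0.26,0.162,-0.182],[0,0,0]],
    [[0.3,0.162,-0.182],[0,0,0]],
  ],
)

```text
time_s: 4.3
tcp_pos: [0.5314, 0.0209, 0.1993]
eef_rot: [6.4, 89.9, 166.9]
contact_force: [-0.4, 0.3, -0.1]
gripper_width: 0.0572
```

```bash
python3 - <<'E'
from h import *
c=r.capture("side");save(c,"side2.png",(230,130,370,270),4);s=r.get_state();print(s["tcp_pos"],s["contact_force"],s["eef_rot"],w2px(c,s["tcp_pos"]))
E
```

```text
[0.53153438 0.02101051 0.19928625] [-0.39606653 -1.3671292  -0.94879157] [ 12.36662332  89.89967928 172.94110964] [296.9849735  201.84789198]
```

View pics/side2.png

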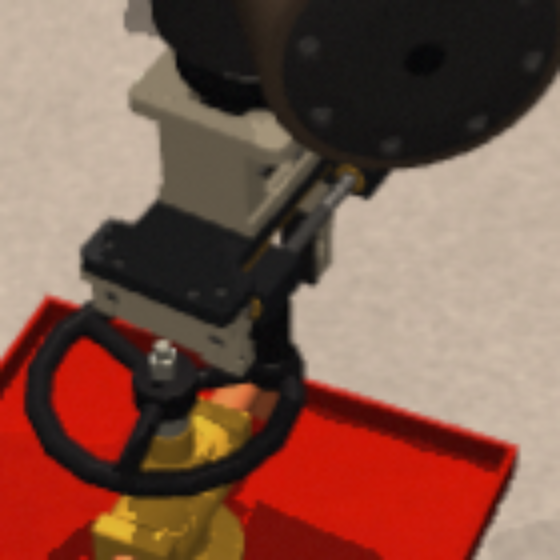

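The near finger hides the handle top at about crop (275,330), and the fingers straddle it as planned. I'll go down 13 mm and close.

Emit:
send_rows(
  plan=[
    [[0.05,0,0],[0,0,0]],
    [[0.09,0,0],[0,0,0]],
    [[0.09,0,0],[0,0,0]],
    [[0.09,0,0],[0,0,0]],
    [[0.09,0,0],[0,0,0]],
  ],
)

```text
time_s: 4.85
tcp_pos: [0.5318, 0.0212, 0.1863]
eef_rot: [-2.0, 89.9, 158.5]
contact_force: [-0.3, 0.7, 1.0]
gripper_width: 0.057
```

Emit:
send_rows(
  plan=[
    [[0,0,0],[0,0,0]],
    [[0,0,0],[0,0,0]],
    [[0,0,0],[0,0,0]],
    [[0,0,0],[0,0,0]],
    [[0,0,0],[0,0,0]],
  ],
  jaw=-1,
  force=12,
)

```text
time_s: 5.35
tcp_pos: [0.5316, 0.021, 0.1863]
eef_rot: [14.8, 89.9, 175.4]
contact_force: [0.9, -0.4, -0.1]
gripper_width: 0.0226
```

```bash
cat >> h.py <<'E'
C0=np.array([.5843,.042])
def st(C=C0):
    s=r.get_state();d=s["tcp_pos"][:2]-C;a=np.degrees(np.arctan2(d[1],d[0]))%360
    f=s["contact_force"];rh=d/np.hypot(*d);th=np.array([-rh[1],rh[0]])
    print("t",round(s["time_s"],2),"ang",a.round(2),"rad",np.hypot(*d).round(4),"z",s["tcp_pos"][2].round(4),"Fr",(f[:2]@rh).round(2),"Ft",(f[:2]@th).round(2),"Fz",f[2].round(2),"mom",s["moment"].round(2),"w",s["gripper_width"])
    return s,a
def arc(da,C=C0,n=5,rad=.055,s=None):
    "rows for turning da degrees at radius rad"
    s,a=st(C);M=R.from_euler("xyz",s["eef_rot"],degrees=True).as_matrix()
    for k in range(1,n+1):
        b=np.radians(a+da*k/n);p=np.r_[C+rad*np.array([np.cos(b),np.sin(b)]),s["tcp_pos"][2]]
        print((M.T@(p-s["tcp_pos"])/.15).round(3).tolist())
E
python3 -c "
from h import *
s,a=st();print(s['tcp_pos'])
arc(-40)"
```

```text
t 5.35 ang 201.75 rad 0.0567 z 0.1863 Fr -0.66 Ft 0.7 Fz -0.12 mom [-0.1   0.03 -0.01] w 0.02256127259519204
[0.53164172 0.02099439 0.18628647]
t 5.35 ang 201.75 rad 0.0567 z 0.1863 Fr -0.66 Ft 0.7 Fz -0.12 mom [-0.1   0.03 -0.01] w 0.02256127259519204
[0.0, -0.048, 0.022]
[0.0, -0.093, 0.047]
[0.0, -0.141, 0.066]
[0.0, -0.19, 0.077]
[0.0, -0.241, 0.082]
```

```bash
sed -i 's/^C0=.*/C0=np.array([.5827,.0414])/' h.py; python3 -c "
from h import *
arc(-15)"
```

```text
t 5.35 ang 201.78 rad 0.055 z 0.1863 Fr -0.66 Ft 0.7 Fz -0.12 mom [-0.1   0.03 -0.01] w 0.02256127259519204
[0.0, -0.015, 0.012]
[0.0, -0.03, 0.024]
[0.0, -0.046, 0.034]
[0.0, -0.063, 0.044]
[0.0, -0.08, 0.053]
```

Emit:
send_rows(
  plan=[
    [[0,-0.02,0.016],[0,0,0]],
    [[0,-0.04,0.03],[0,0,0]],
    [[0,-0.06,0.042],[0,0,0]],
    [[0,-0.08,0.053],[0,0,0]],
    [[0,-0.08,0.053],[0,0,0]],
  ],
)

```text
time_s: 5.85
tcp_pos: [0.5283, 0.0356, 0.1863]
eef_rot: [-10.6, 89.9, 150.0]
contact_force: [2.7, 0.1, -1.8]
gripper_width: 0.0217
```

```bash
python3 -c "
from h import *
arc(-20)"
```

```text
t 5.85 ang 186.06 rad 0.0547 z 0.1863 Fr -2.66 Ft 0.22 Fz -1.79 mom [ 0.21 -0.71 -0.04] w 0.02172603106939083
[0.0, -0.023, 0.012]
[0.0, -0.047, 0.021]
[0.0, -0.071, 0.027]
[0.0, -0.096, 0.033]
[0.0, -0.122, 0.036]
```

```bash
cat >> h.py <<'E'
def arcs(da,m,C=C0,rad=.055,n=4):
    s,a=st(C);M=R.from_euler("xyz",s["eef_rot"],degrees=True).as_matrix();p0=s["tcp_pos"][:2]
    for j in range(m):
        L=[]
        for k in range(1,n+1):
            b=np.radians(a+da*(j+k/n));p=C+rad*np.array([np.cos(b),np.sin(b)])
            L.append((M.T@np.r_[p-p0,0]/.15).round(3)[1:].tolist())
        p0=p;print(L)
def ev(rows,C=C0):
    "rows: x,y,fx,fy from replies"
    for x,y,fx,fy in rows:
        d=np.array([x,y])-C;h=np.hypot(*d);u=d/h
        print("ang",(np.degrees(np.arctan2(d[1],d[0]))%360).round(2),"rad",h.round(4),"Fr",round(u@[fx,fy],2),"Ft",round(-u[1]*fx+u[0]*fy,2))
E
python3 -c "
from h import *
arcs(-20,2)"
```

```text
t 5.85 ang 186.06 rad 0.0547 z 0.1863 Fr -2.66 Ft 0.22 Fz -1.79 mom [ 0.21 -0.71 -0.04] w 0.02172603106939083
[[-0.029, 0.014], [-0.059, 0.024], [-0.09, 0.031], [-0.122, 0.036]]
[[-0.032, 0.002], [-0.064, 0.0], [-0.096, -0.003], [-0.127, -0.01]]
```

Emit:
send_rows(
  plan=[
    [[0,-0.029,0.014],[0,0,0]],
    [[0,-0.059,0.024],[0,0,0]],
    [[0,-0.09,0.031],[0,0,0]],
    [[0,-0.122,0.036],[0,0,0]],
    [[0,-0.122,0.036],[0,0,0]],
  ],
)

```text
time_s: 6.35
tcp_pos: [0.5294, 0.054, 0.1861]
eef_rot: [71.3, 89.9, -128.1]
contact_force: [4.3, -6.6, -2.5]
gripper_width: 0.0221
```

Emit:
send_rows(
  plan=[
    [[0,-0.032,0.002],[0,0,0]],
    [[0,-0.064,0.0],[0,0,0]],
    [[0,-0.096,-0.003],[0,0,0]],
    [[0,-0.127,-0.01],[0,0,0]],
    [[0,-0.127,-0.01],[0,0,0]],
  ],
)

```text
time_s: 6.85
tcp_pos: [0.5367, 0.0705, 0.1859]
eef_rot: [73.3, 89.7, -126.0]
contact_force: [0.4, -7.1, -0.5]
gripper_width: 0.0216
```

```bash
python3 -c "
from h import *
arcs(-10,3)"
```

```text
t 6.85 ang 147.72 rad 0.0545 z 0.1859 Fr -4.12 Ft 5.76 Fz -0.46 mom [-2.63 -0.4   0.07] w 0.021562479949930536
[[-0.016, -0.0], [-0.032, -0.005], [-0.047, -0.01], [-0.062, -0.016]]
[[-0.015, -0.007], [-0.029, -0.014], [-0.043, -0.022], [-0.056, -0.03]]
[[-0.013, -0.009], [-0.026, -0.019], [-0.038, -0.029], [-0.05, -0.039]]
```

```bash
sed -i 's/^C0=.*/C0=np.array([.5834,.0411])/' h.py; python3 -c "
from h import *
arcs(-22,2)"
```

```text
t 6.85 ang 147.85 rad 0.0552 z 0.1859 Fr -4.11 Ft 5.77 Fz -0.46 mom [-2.63 -0.4   0.07] w 0.021562479949930536
[[-0.034, -0.011], [-0.066, -0.023], [-0.098, -0.039], [-0.128, -0.058]]
[[-0.028, -0.021], [-0.054, -0.045], [-0.077, -0.072], [-0.098, -0.1]]
```

Emit:
send_rows(
  plan=[
    [[0,-0.034,-0.011],[0,0,0]],
    [[0,-0.066,-0.023],[0,0,0]],
    [[0,-0.098,-0.039],[0,0,0]],
    [[0,-0.128,-0.058],[0,0,0]],
    [[0,-0.128,-0.058],[0,0,0]],
  ],
)

```text
time_s: 7.35
tcp_pos: [0.5504, 0.0848, 0.1857]
eef_rot: [68.6, 89.5, -130.7]
contact_force: [-3.5, -4.7, 4.4]
gripper_width: 0.0215
```

Emit:
send_rows(
  plan=[
    [[0,-0.028,-0.021],[0,0,0]],
    [[0,-0.054,-0.045],[0,0,0]],
    [[0,-0.077,-0.072],[0,0,0]],
    [[0,-0.098,-0.1],[0,0,0]],
    [[0,-0.098,-0.1],[0,0,0]],
  ],
)

```text
time_s: 7.85
tcp_pos: [0.5686, 0.0935, 0.1856]
eef_rot: [63.5, 89.4, -135.9]
contact_force: [-5.3, -2.3, 4.7]
gripper_width: 0.0219
```

```bash
python3 -c "
from h import *
arcs(-5,2)"
```

```text
t 7.85 ang 105.8 rad 0.0545 z 0.1856 Fr -0.82 Ft 5.69 Fz 4.73 mom [-0.55  1.87 -0.01] w 0.02194222319497938
[[-0.007, -0.005], [-0.012, -0.011], [-0.016, -0.018], [-0.02, -0.025]]
[[-0.004, -0.007], [-0.008, -0.014], [-0.011, -0.021], [-0.015, -0.028]]
```

```bash
cat > n.py <<'E'
from h import *
import sys
arcs(float(sys.argv[1]) if len(sys.argv)>1 else -5,1,n=2)
E
echo
```

Emit:
send_rows(
  plan=[
    [[0,-0.006,-0.006],[0,0,0]],
    [[0,-0.012,-0.012],[0,0,0]],
    [[0,-0.02,-0.025],[0,0,0]],
    [[0,-0.02,-0.025],[0,0,0]],
    [[0,-0.02,-0.025],[0,0,0]],
  ],
)

```text
time_s: 8.35
tcp_pos: [0.5717, 0.0944, 0.1856]
eef_rot: [59.7, 89.2, -139.7]
contact_force: [-5.1, -1.9, 4.6]
gripper_width: 0.0214
```

```bash
python3 n.py
```

```text
t 8.35 ang 102.39 rad 0.0546 z 0.1856 Fr -0.73 Ft 5.35 Fz 4.58 mom [-1.06  1.77 -0.02] w 0.021413011111258005
[[-0.01, -0.012], [-0.018, -0.027]]
```

Emit:
send_rows(
  plan=[
    [[0,-0.008,-0.009],[0,0,0]],
    [[0,-0.016,-0.02],[0,0,0]],
    [[0,-0.024,-0.038],[0,0,0]],
    [[0,-0.024,-0.038],[0,0,0]],
    [[0,-0.024,-0.038],[0,0,0]],
  ],
)

```text
time_s: 8.85
tcp_pos: [0.577, 0.0954, 0.1856]
eef_rot: [57.1, 89.1, -142.3]
contact_force: [-5.0, -3.5, 4.1]
gripper_width: 0.0215
```

```bash
python3 n.py -7
```

```text
t 8.85 ang 96.77 rad 0.0547 z 0.1856 Fr -2.92 Ft 5.39 Fz 4.06 mom [-0.96  1.84  0.03] w 0.021455034478359336
[[-0.011, -0.019], [-0.019, -0.04]]
```

Emit:
send_rows(
  plan=[
    [[0,-0.006,-0.009],[0,0,0]],
    [[0,-0.011,-0.019],[0,0,0]],
    [[0,-0.019,-0.04],[0,0,0]],
    [[0,-0.019,-0.04],[0,0,0]],
    [[0,-0.019,-0.04],[0,0,0]],
  ],
)

```text
time_s: 9.35
tcp_pos: [0.5824, 0.0958, 0.1855]
eef_rot: [55.0, 89.0, -144.4]
contact_force: [-4.5, -1.2, 5.0]
gripper_width: 0.0217
```

```bash
cat >> n.py <<'E'
s=r.get_state();M=R.from_euler("xyz",s["eef_rot"],degrees=True)
R0=R.from_matrix([[0,-.33,-.944],[0,-.944,.33],[-1,0,0]])
print("turn corr",((M.inv()*R0).as_rotvec()/(np.pi/4)).round(3))
E
python3 n.py -7
```

```text
t 9.35 ang 91.01 rad 0.0547 z 0.1855 Fr -1.1 Ft 4.52 Fz 4.96 mom [-0.62  1.89  0.07] w 0.021659699670786497
[[-0.009, -0.021], [-0.015, -0.042]]
turn corr [-0.003  0.013 -0.018]
```

Emit:
send_rows(
  plan=[
    [[0,-0.005,-0.01],[0,0.005,-0.006]],
    [[-0.002,-0.009,-0.021],[0,0.013,-0.018]],
    [[-0.003,-0.015,-0.042],[0,0.013,-0.018]],
    [[-0.003,-0.015,-0.042],[0,0.013,-0.018]],
    [[-0.003,-0.015,-0.042],[0,0.013,-0.018]],
  ],
)

```text
time_s: 9.85
tcp_pos: [0.5877, 0.0953, 0.1858]
eef_rot: [47.8, 89.8, -151.7]
contact_force: [-6.2, -2.5, 4.5]
gripper_width: 0.0219
```

```bash
python3 n.py -7
```

```text
t 9.85 ang 85.42 rad 0.0544 z 0.1858 Fr -3.01 Ft 5.97 Fz 4.45 mom [-0.95  2.12  0.07] w 0.021930493032569585
[[-0.009, -0.021], [-0.013, -0.043]]
turn corr [-0.003  0.002 -0.003]
```

Emit:
send_rows(
  plan=[
    [[0,-0.005,-0.01],[0,0,0]],
    [[0,-0.009,-0.021],[0,0,0]],
    [[0,-0.013,-0.043],[0,0.002,-0.003]],
    [[0,-0.013,-0.043],[0,0.002,-0.003]],
    [[0,-0.013,-0.043],[0,0.002,-0.003]],
  ],
)

```text
time_s: 10.35
tcp_pos: [0.5932, 0.0946, 0.1857]
eef_rot: [30.4, 89.9, -169.0]
contact_force: [-5.1, -2.8, 4.2]
gripper_width: 0.022
```

```bash
python3 n.py -7
```

```text
t 10.35 ang 79.61 rad 0.0544 z 0.1857 Fr -3.69 Ft 4.54 Fz 4.17 mom [-0.79  2.19  0.05] w 0.0219904791890863
[[-0.007, -0.022], [-0.008, -0.044]]
turn corr [-0.004  0.003 -0.002]
```

Emit:
send_rows(
  plan=[
    [[0,-0.004,-0.012],[0,0,0]],
    [[0,-0.007,-0.024],[0,0,0]],
    [[0,-0.008,-0.05],[0,0.003,-0.002]],
    [[0,-0.008,-0.05],[0,0.003,-0.002]],
    [[0,-0.008,-0.05],[0,0.003,-0.002]],
  ],
)

```text
time_s: 10.85
tcp_pos: [0.5995, 0.0931, 0.1857]
eef_rot: [26.2, 89.9, -173.2]
contact_force: [-5.7, -1.1, 5.6]
gripper_width: 0.0217
```

```bash
python3 n.py -8
```

```text
t 10.85 ang 72.77 rad 0.0544 z 0.1857 Fr -2.75 Ft 5.16 Fz 5.64 mom [-0.47  2.1   0.05] w 0.021703492456875462
[[-0.004, -0.025], [-0.002, -0.051]]
turn corr [-0.004  0.002 -0.001]
```

Emit:
send_rows(
  plan=[
    [[0,-0.002,-0.012],[0,0,0]],
    [[0,-0.004,-0.025],[0,0,0]],
    [[0,-0.002,-0.051],[0,0.002,-0.001]],
    [[0,-0.002,-0.051],[0,0.002,-0.001]],
    [[0,-0.002,-0.051],[0,0.002,-0.001]],
  ],
)

```text
time_s: 11.35
tcp_pos: [0.6058, 0.0908, 0.1857]
eef_rot: [26.7, 89.9, -172.8]
contact_force: [-5.9, -0.0, 5.2]
gripper_width: 0.0213
```

```bash
python3 n.py -8
```

```text
t 11.35 ang 65.79 rad 0.0545 z 0.1857 Fr -2.45 Ft 5.36 Fz 5.17 mom [-0.15  2.17  0.04] w 0.021327345566393274
[[-0.0, -0.026], [0.004, -0.051]]
turn corr [-0.004  0.002 -0.001]
```

Emit:
send_rows(
  plan=[
    [[0,0,-0.013],[0,0,0]],
    [[0,0,-0.026],[0,0,0]],
    [[0,0.004,-0.051],[0,0.002,-0.001]],
    [[0,0.004,-0.051],[0,0.002,-0.001]],
    [[0,0.004,-0.051],[0,0.002,-0.001]],
  ],
)

```text
time_s: 11.85
tcp_pos: [0.6117, 0.0878, 0.1857]
eef_rot: [20.5, 89.9, -179.0]
contact_force: [-5.3, 0.7, 6.3]
gripper_width: 0.0218
```

```bash
python3 n.py -8
```

```text
t 11.85 ang 58.77 rad 0.0546 z 0.1857 Fr -2.15 Ft 4.9 Fz 6.3 mom [-0.01  2.2  -0.1 ] w 0.021836948388232007
[[0.004, -0.025], [0.011, -0.05]]
turn corr [-0.004  0.002 -0.001]
```

Emit:
send_rows(
  plan=[
    [[0,0.001,-0.012],[0,0,0]],
    [[0,0.004,-0.025],[0,0,0]],
    [[-0.002,0.011,-0.05],[0,0.002,-0.001]],
    [[-0.002,0.011,-0.05],[0,0.002,-0.001]],
    [[-0.002,0.011,-0.05],[0,0.002,-0.001]],
  ],
)

```text
time_s: 12.35
tcp_pos: [0.6172, 0.0841, 0.1857]
eef_rot: [1.4, 89.9, 162.0]
contact_force: [-4.8, 2.1, 3.3]
gripper_width: 0.0216
```

```bash
python3 n.py -8
```

```text
t 12.35 ang 51.79 rad 0.0547 z 0.1857 Fr -1.31 Ft 5.02 Fz 3.31 mom [0.32 2.15 0.03] w 0.021636801104994025
[[0.007, -0.025], [0.018, -0.048]]
turn corr [-0.004  0.002 -0.   ]
```

Emit:
send_rows(
  plan=[
    [[0,0.003,-0.012],[0,0,0]],
    [[0,0.007,-0.025],[0,0,0]],
    [[-0.002,0.018,-0.048],[0,0.002,0]],
    [[-0.002,0.018,-0.048],[0,0.002,0]],
    [[-0.002,0.018,-0.048],[0,0.002,0]],
  ],
)

```text
time_s: 12.85
tcp_pos: [0.6223, 0.0797, 0.1858]
eef_rot: [-9.2, 89.9, 151.4]
contact_force: [-5.6, 2.0, 3.1]
gripper_width: 0.0216
```

```bash
python3 n.py -8
```

```text
t 12.85 ang 44.74 rad 0.0548 z 0.1858 Fr -2.56 Ft 5.36 Fz 3.07 mom [ 0.71  1.99 -0.  ] w 0.02160409531645595
[[0.011, -0.023], [0.024, -0.045]]
turn corr [-0.005  0.001  0.   ]
```

Emit:
send_rows(
  plan=[
    [[0,0.005,-0.011],[0,0,0]],
    [[0,0.011,-0.023],[0,0,0]],
    [[0,0.024,-0.045],[0,0.002,0]],
    [[0,0.024,-0.045],[0,0.002,0]],
    [[0,0.024,-0.045],[0,0.002,0]],
  ],
)

```text
time_s: 13.35
tcp_pos: [0.6269, 0.0747, 0.1857]
eef_rot: [-63.1, 90.0, 97.5]
contact_force: [-4.9, 2.4, 3.4]
gripper_width: 0.0219
```

```bash
python3 n.py -8
```

```text
t 13.35 ang 37.64 rad 0.055 z 0.1857 Fr -2.44 Ft 4.88 Fz 3.38 mom [0.95 1.91 0.  ] w 0.021864853589456397
[[0.015, -0.021], [0.031, -0.041]]
turn corr [-0.005  0.     0.001]
```

Emit:
send_rows(
  plan=[
    [[0,0.007,-0.01],[0,0,0]],
    [[0,0.015,-0.021],[0,0,0]],
    [[0,0.031,-0.041],[0,0,0]],
    [[0,0.031,-0.041],[0,0,0]],
    [[0,0.031,-0.041],[0,0,0]],
  ],
)

```text
time_s: 13.85
tcp_pos: [0.6309, 0.069, 0.1857]
eef_rot: [-66.1, 89.9, 94.4]
contact_force: [-3.8, 3.7, 2.8]
gripper_width: 0.0218
```

```bash
python3 n.py -8
```

```text
t 13.85 ang 30.46 rad 0.0551 z 0.1857 Fr -1.35 Ft 5.11 Fz 2.81 mom [ 1.28  1.69 -0.01] w 0.021809074180777977
[[0.018, -0.019], [0.036, -0.036]]
turn corr [-0.005  0.001  0.002]
```

Emit:
send_rows(
  plan=[
    [[0,0.009,-0.01],[0,0,0]],
    [[0,0.018,-0.019],[0,0,0]],
    [[0,0.036,-0.036],[0,0,0]],
    [[0,0.036,-0.036],[0,0,0]],
    [[0,0.036,-0.036],[0,0,0]],
  ],
)

```text
time_s: 14.35
tcp_pos: [0.6341, 0.063, 0.1858]
eef_rot: [-77.8, 89.8, 82.7]
contact_force: [-3.6, 4.3, 3.1]
gripper_width: 0.0218
```

```bash
python3 n.py -8
```

```text
t 14.35 ang 23.34 rad 0.0552 z 0.1858 Fr -1.63 Ft 5.4 Fz 3.09 mom [ 1.51  1.46 -0.02] w 0.021834405897042355
[[0.02, -0.016], [0.041, -0.031]]
turn corr [-0.005  0.001  0.003]
```

Emit:
send_rows(
  plan=[
    [[0,0.01,-0.008],[0,0,0]],
    [[0,0.02,-0.016],[0,0,0]],
    [[0,0.041,-0.031],[0,0.001,0.003]],
    [[0,0.041,-0.031],[0,0.001,0.003]],
    [[0,0.041,-0.031],[0,0.001,0.003]],
  ],
)

```text
time_s: 14.85
tcp_pos: [0.6366, 0.0566, 0.1858]
eef_rot: [-108.8, 89.9, 51.8]
contact_force: [-3.0, 4.5, 2.4]
gripper_width: 0.022
```

```bash
python3 n.py -8
```

```text
t 14.85 ang 16.2 rad 0.0554 z 0.1858 Fr -1.67 Ft 5.13 Fz 2.35 mom [1.68 1.17 0.05] w 0.021978252224700522
[[0.023, -0.012], [0.045, -0.025]]
turn corr [-0.005 -0.001  0.002]
```

Emit:
send_rows(
  plan=[
    [[0,0.011,-0.006],[0,0,0]],
    [[0,0.023,-0.012],[0,0,0]],
    [[0,0.045,-0.025],[0,0,0.002]],
    [[0,0.045,-0.025],[0,0,0.002]],
    [[0,0.045,-0.025],[0,0,0.002]],
  ],
)

```text
time_s: 15.35
tcp_pos: [0.6382, 0.0499, 0.1859]
eef_rot: [-128.4, 89.9, 32.1]
contact_force: [-2.8, 4.9, 2.0]
gripper_width: 0.0216
```

```bash
python3 n.py -8
```

```text
t 15.35 ang 9.14 rad 0.0555 z 0.1859 Fr -2.01 Ft 5.32 Fz 1.98 mom [1.91 0.78 0.01] w 0.021586225913272267
[[0.025, -0.008], [0.048, -0.018]]
turn corr [-0.005 -0.002  0.002]
```

Emit:
send_rows(
  plan=[
    [[0,0.012,-0.004],[0,0,0]],
    [[0,0.025,-0.008],[0,0,0]],
    [[0,0.048,-0.018],[0,-0.002,0.002]],
    [[0,0.048,-0.018],[0,-0.002,0.002]],
    [[0,0.048,-0.018],[0,-0.002,0.002]],
  ],
)

```text
time_s: 15.85
tcp_pos: [0.6389, 0.0432, 0.186]
eef_rot: [-115.4, 89.9, 45.1]
contact_force: [-0.6, 5.7, 1.7]
gripper_width: 0.0214
```

```bash
python3 n.py -8
```

```text
t 15.85 ang 2.12 rad 0.0556 z 0.186 Fr -0.35 Ft 5.69 Fz 1.7 mom [ 2.05  0.33 -0.04] w 0.0214148401640902
[[0.025, -0.005], [0.05, -0.012]]
turn corr [-0.005 -0.001  0.002]
```

Emit:
send_rows(
  plan=[
    [[0,0.012,-0.002],[0,0,0]],
    [[0,0.025,-0.005],[0,0,0]],
    [[0,0.05,-0.012],[0,-0.001,0.002]],
    [[0,0.05,-0.012],[0,-0.001,0.002]],
    [[0,0.05,-0.012],[0,-0.001,0.002]],
  ],
)

```text
time_s: 16.35
tcp_pos: [0.6389, 0.0363, 0.1861]
eef_rot: [-130.0, 89.9, 30.5]
contact_force: [-0.2, 6.2, 0.5]
gripper_width: 0.0217
```

```bash
python3 n.py -8
```

```text
t 16.35 ang 355.1 rad 0.0557 z 0.1861 Fr -0.75 Ft 6.11 Fz 0.46 mom [ 2.04 -0.08 -0.03] w 0.02170700940280682
[[0.026, -0.001], [0.051, -0.005]]
turn corr [-0.005 -0.002  0.002]
```

Emit:
send_rows(
  plan=[
    [[0,0.013,0],[0,0,0]],
    [[0,0.026,-0.001],[0,0,0]],
    [[0,0.051,-0.005],[0,-0.002,0.002]],
    [[0,0.051,-0.005],[0,-0.002,0.002]],
    [[0,0.051,-0.005],[0,-0.002,0.002]],
  ],
)

```text
time_s: 16.85
tcp_pos: [0.6379, 0.0297, 0.1862]
eef_rot: [-131.7, 89.9, 28.8]
contact_force: [2.2, 4.0, -0.4]
gripper_width: 0.0217
```

```bash
python3 n.py -8
```

```text
t 16.85 ang 348.14 rad 0.0557 z 0.1862 Fr 1.31 Ft 4.37 Fz -0.42 mom [ 2.04 -0.51 -0.07] w 0.021710045196669255
[[0.026, 0.002], [0.052, 0.001]]
turn corr [-0.005 -0.002  0.002]
```

Emit:
send_rows(
  plan=[
    [[0,0.013,0.001],[0,0,0]],
    [[0,0.026,0.002],[0,0,0]],
    [[0,0.052,0.001],[0,-0.002,0.002]],
    [[0,0.052,0.001],[0,-0.002,0.002]],
    [[0,0.052,0.001],[0,-0.002,0.002]],
  ],
)

```text
time_s: 17.35
tcp_pos: [0.6363, 0.0235, 0.1863]
eef_rot: [-129.2, 89.8, 31.4]
contact_force: [2.3, 6.5, 0.2]
gripper_width: 0.0214
```

```bash
python3 n.py -8
```

```text
t 17.35 ang 341.55 rad 0.0557 z 0.1863 Fr 0.13 Ft 6.88 Fz 0.17 mom [ 2.45 -0.75 -0.03] w 0.021362667653764197
[[0.026, 0.005], [0.051, 0.008]]
turn corr [-0.005 -0.002  0.003]
```

Emit:
send_rows(
  plan=[
    [[0,0.006,0],[0,0,0]],
    [[0,0.013,0.001],[0,0,0]],
    [[0,0.026,0.005],[0,0,0]],
    [[0,0.026,0.005],[0,0,0]],
    [[0,0.026,0.005],[0,0,0]],
  ],
)

```text
time_s: 17.85
tcp_pos: [0.6357, 0.0218, 0.1864]
eef_rot: [-127.5, 89.6, 33.1]
contact_force: [2.6, 8.6, -1.7]
gripper_width: 0.0215
```

```bash
python3 n.py -4
```

```text
t 17.85 ang 339.77 rad 0.0557 z 0.1864 Fr -0.57 Ft 8.92 Fz -1.67 mom [ 3.45 -0.96  0.01] w 0.021503635359785955
[[0.013, 0.005], [0.025, 0.006]]
turn corr [-0.004 -0.005  0.007]
```

Shut confirmed: the moment rose from 2.1 to 3.6 Nm, Ft is 8.9 N, and the motion stalled. Next I reverse: unload, then take up the free play in fine steps.

```bash
sed -i 's/^C0=.*/C0=np.array([.5839,.0408])/' h.py; python3 -c "
from h import *
arcs(5,6,n=1)"
```

```text
t 17.85 ang 339.88 rad 0.0552 z 0.1864 Fr -0.55 Ft 8.92 Fz -1.67 mom [ 3.45 -0.96  0.01] w 0.021503635359785955
[[-0.032, 0.002]]
[[-0.032, 0.004]]
[[-0.031, 0.007]]
[[-0.031, 0.009]]
[[-0.03, 0.012]]
[[-0.029, 0.014]]
```

Emit:
send_rows(
  plan=[
    [[0,-0.016,0.001],[0,-0.005,0.007]],
    [[0,-0.032,0.002],[0,-0.005,0.007]],
    [[0,-0.032,0.002],[0,-0.005,0.007]],
    [[0,-0.032,0.002],[0,-0.005,0.007]],
    [[0,-0.032,0.002],[0,-0.005,0.007]],
  ],
)

```text
time_s: 18.35
tcp_pos: [0.637, 0.0262, 0.1864]
eef_rot: [134.4, 90.0, -65.1]
contact_force: [-0.1, 0.9, -1.0]
gripper_width: 0.0214
```

Emit:
send_rows(
  plan=[
    [[0,-0.016,0.002],[0,0,0]],
    [[0,-0.032,0.004],[0,0,0]],
    [[0,-0.032,0.004],[0,0,0]],
    [[0,-0.032,0.004],[0,0,0]],
    [[0,-0.032,0.004],[0,0,0]],
  ],
)

```text
time_s: 18.85
tcp_pos: [0.638, 0.0309, 0.1864]
eef_rot: [124.8, 90.0, -74.6]
contact_force: [-0.3, -0.4, -0.7]
gripper_width: 0.0216
```

Emit:
send_rows(
  plan=[
    [[0,-0.016,0.003],[0,0,0]],
    [[0,-0.031,0.007],[0,0,0]],
    [[0,-0.031,0.007],[0,0,0]],
    [[0,-0.031,0.007],[0,0,0]],
    [[0,-0.031,0.007],[0,0,0]],
  ],
)

```text
time_s: 19.35
tcp_pos: [0.6385, 0.0357, 0.1864]
eef_rot: [140.1, 90.0, -59.4]
contact_force: [-0.5, 0.5, -1.1]
gripper_width: 0.0221
```

Emit:
send_rows(
  plan=[
    [[0,-0.016,0.004],[0,0,0]],
    [[0,-0.031,0.009],[0,0,0]],
    [[0,-0.031,0.009],[0,0,0]],
    [[0,-0.031,0.009],[0,0,0]],
    [[0,-0.031,0.009],[0,0,0]],
  ],
)

```text
time_s: 19.85
tcp_pos: [0.6388, 0.0406, 0.1863]
eef_rot: [127.4, 90.0, -72.1]
contact_force: [-0.4, 0.5, -0.7]
gripper_width: 0.0215
```

```bash
python3 -c "
from h import *
arcs(5,6,n=1)"; python3 n.py 5 | tail -1
```

```text
t 19.85 ang 359.79 rad 0.0549 z 0.1863 Fr -0.38 Ft 0.52 Fz -0.75 mom [ 0.14  0.04 -0.03] w 0.021484078430936727
[[-0.03, 0.011]]
[[-0.029, 0.014]]
[[-0.027, 0.017]]
[[-0.026, 0.019]]
[[-0.024, 0.021]]
[[-0.022, 0.023]]
turn corr [-0.005 -0.    -0.   ]
```

Emit:
send_rows(
  plan=[
    [[0,-0.015,0.005],[0,0,0]],
    [[0,-0.03,0.011],[0,0,0]],
    [[0,-0.03,0.011],[0,0,0]],
    [[0,-0.03,0.011],[0,0,0]],
    [[0,-0.03,0.011],[0,0,0]],
  ],
)

```text
time_s: 20.35
tcp_pos: [0.6386, 0.0455, 0.1863]
eef_rot: [36.5, 90.0, -162.9]
contact_force: [-1.8, 1.0, -0.6]
gripper_width: 0.0217
```

Emit:
send_rows(
  plan=[
    [[0,-0.015,0.007],[0,0,0]],
    [[0,-0.029,0.014],[0,0,0]],
    [[0,-0.029,0.014],[0,0,0]],
    [[0,-0.029,0.014],[0,0,0]],
    [[0,-0.029,0.014],[0,0,0]],
  ],
)

```text
time_s: 20.85
tcp_pos: [0.6379, 0.0503, 0.1862]
eef_rot: [21.0, 90.0, -178.5]
contact_force: [-1.5, -0.2, -0.0]
gripper_width: 0.0216
```

Emit:
send_rows(
  plan=[
    [[0,-0.014,0.008],[0,0,0]],
    [[0,-0.027,0.017],[0,0,0]],
    [[0,-0.027,0.017],[0,0,0]],
    [[0,-0.027,0.017],[0,0,0]],
    [[0,-0.027,0.017],[0,0,0]],
  ],
)

```text
time_s: 21.35
tcp_pos: [0.6368, 0.0551, 0.1862]
eef_rot: [14.3, 90.0, 174.8]
contact_force: [-1.1, 0.2, 0.2]
gripper_width: 0.0214
```

Emit:
send_rows(
  plan=[
    [[0,-0.013,0.009],[0,0,0]],
    [[0,-0.026,0.019],[0,0,0]],
    [[0,-0.026,0.019],[0,0,0]],
    [[0,-0.026,0.019],[0,0,0]],
    [[0,-0.026,0.019],[0,0,0]],
  ],
)

```text
time_s: 21.85
tcp_pos: [0.6353, 0.0598, 0.1861]
eef_rot: [12.2, 90.0, 172.8]
contact_force: [-2.4, -0.5, -0.3]
gripper_width: 0.0217
```

```bash
python3 -c "
from h import *
arcs(5,6,n=1)"; python3 n.py 5 | tail -1
```

```text
t 21.85 ang 20.26 rad 0.0548 z 0.1861 Fr -2.42 Ft 0.38 Fz -0.34 mom [-0.25  0.93 -0.06] w 0.021708815839363835
[[-0.025, 0.02]]
[[-0.022, 0.023]]
[[-0.02, 0.025]]
[[-0.017, 0.027]]
[[-0.015, 0.028]]
[[-0.012, 0.029]]
turn corr [-0.004  0.001 -0.   ]
```

Still in free play at 20°, so P is already at least 37°. I'll continue.

Emit:
send_rows(
  plan=[
    [[0,-0.012,0.01],[0,0,0]],
    [[0,-0.025,0.02],[0,0,0]],
    [[0,-0.025,0.02],[0,0,0]],
    [[0,-0.025,0.02],[0,0,0]],
    [[0,-0.025,0.02],[0,0,0]],
  ],
)

```text
time_s: 22.35
tcp_pos: [0.6335, 0.0642, 0.186]
eef_rot: [19.9, 89.9, -179.6]
contact_force: [-3.9, -1.6, 0.1]
gripper_width: 0.0216
```

Emit:
send_rows(
  plan=[
    [[0,-0.011,0.011],[0,0,0]],
    [[0,-0.022,0.023],[0,0,0]],
    [[0,-0.022,0.023],[0,0,0]],
    [[0,-0.022,0.023],[0,0,0]],
    [[0,-0.022,0.023],[0,0,0]],
  ],
)

```text
time_s: 22.85
tcp_pos: [0.6312, 0.0685, 0.186]
eef_rot: [22.1, 89.9, -177.3]
contact_force: [-3.4, -1.9, 1.0]
gripper_width: 0.0215
```

Emit:
send_rows(
  plan=[
    [[0,-0.01,0.012],[0,0,0]],
    [[0,-0.02,0.025],[0,0,0]],
    [[0,-0.02,0.025],[0,0,0]],
    [[0,-0.02,0.025],[0,0,0]],
    [[0,-0.02,0.025],[0,0,0]],
  ],
)

```text
time_s: 23.35
tcp_pos: [0.6286, 0.0726, 0.186]
eef_rot: [20.9, 89.9, -178.6]
contact_force: [-3.6, -3.4, 1.1]
gripper_width: 0.0214
```

Emit:
send_rows(
  plan=[
    [[0,-0.008,0.013],[0,0,0]],
    [[0,-0.017,0.027],[0,0,0]],
    [[0,-0.017,0.027],[0,0,0]],
    [[0,-0.017,0.027],[0,0,0]],
    [[0,-0.017,0.027],[0,0,0]],
  ],
)

```text
time_s: 23.85
tcp_pos: [0.6255, 0.0764, 0.186]
eef_rot: [21.0, 89.9, -178.5]
contact_force: [-3.9, -2.4, 0.9]
gripper_width: 0.0216
```

```bash
python3 -c "
from h import *
arcs(5,6,n=1)"; python3 n.py 5 | tail -1
```

```text
t 23.85 ang 40.5 rad 0.0548 z 0.186 Fr -4.53 Ft 0.66 Fz 0.85 mom [-1.23  1.46 -0.04] w 0.021637899710204356
[[-0.016, 0.028]]
[[-0.012, 0.03]]
[[-0.01, 0.031]]
[[-0.007, 0.031]]
[[-0.004, 0.032]]
[[-0.001, 0.032]]
turn corr [-0.004  0.002 -0.001]
```

```bash
sed -i 's/^C0=.*/C0=np.array([.5834,.0404])/' h.py; python3 -c "
from h import *
arcs(5,6,n=1)"
```

```text
t 23.85 ang 40.48 rad 0.0554 z 0.186 Fr -4.53 Ft 0.66 Fz 0.85 mom [-1.23  1.46 -0.04] w 0.021637899710204356
[[-0.012, 0.03]]
[[-0.012, 0.03]]
[[-0.01, 0.03]]
[[-0.007, 0.031]]
[[-0.004, 0.032]]
[[-0.001, 0.032]]
```

Emit:
send_rows(
  plan=[
    [[0,-0.006,0.015],[0,0,0]],
    [[0,-0.012,0.03],[0,0.002,-0.001]],
    [[0,-0.012,0.03],[0,0.002,-0.001]],
    [[0,-0.012,0.03],[0,0.002,-0.001]],
    [[0,-0.012,0.03],[0,0.002,-0.001]],
  ],
)

```text
time_s: 24.35
tcp_pos: [0.622, 0.0797, 0.1861]
eef_rot: [-107.1, 90.0, 53.4]
contact_force: [-3.8, -1.9, 0.7]
gripper_width: 0.0219
```

Emit:
send_rows(
  plan=[
    [[0,-0.006,0.015],[0,0,0]],
    [[0,-0.012,0.03],[0,0,0]],
    [[0,-0.012,0.03],[0,0,0]],
    [[0,-0.012,0.03],[0,0,0]],
    [[0,-0.012,0.03],[0,0,0]],
  ],
)

```text
time_s: 24.85
tcp_pos: [0.6183, 0.0829, 0.1861]
eef_rot: [-100.1, 90.0, 60.5]
contact_force: [-3.5, -2.4, 1.7]
gripper_width: 0.0218
```

Emit:
send_rows(
  plan=[
    [[0,-0.005,0.015],[0,0,0]],
    [[0,-0.01,0.03],[0,0,0]],
    [[0,-0.01,0.03],[0,0,0]],
    [[0,-0.01,0.03],[0,0,0]],
    [[0,-0.01,0.03],[0,0,0]],
  ],
)

```text
time_s: 25.35
tcp_pos: [0.6145, 0.0858, 0.1861]
eef_rot: [-72.4, 90.0, 88.1]
contact_force: [-3.8, -3.9, 1.4]
gripper_width: 0.0216
```

Emit:
send_rows(
  plan=[
    [[0,-0.003,0.015],[0,0,0]],
    [[0,-0.007,0.031],[0,0,0]],
    [[0,-0.007,0.031],[0,0,0]],
    [[0,-0.007,0.031],[0,0,0]],
    [[0,-0.007,0.031],[0,0,0]],
  ],
)

```text
time_s: 25.85
tcp_pos: [0.6104, 0.0884, 0.1861]
eef_rot: [-55.3, 90.0, 105.2]
contact_force: [-2.6, -4.3, 1.4]
gripper_width: 0.0216
```

Emit:
send_rows(
  plan=[
    [[0,-0.002,0.016],[0,0,0]],
    [[0,-0.004,0.032],[0,0,0]],
    [[0,-0.004,0.032],[0,0,0]],
    [[0,-0.004,0.032],[0,0,0]],
    [[0,-0.004,0.032],[0,0,0]],
  ],
)

```text
time_s: 26.35
tcp_pos: [0.606, 0.0906, 0.1861]
eef_rot: [-40.5, 90.0, 120.1]
contact_force: [-2.3, -4.6, 0.8]
gripper_width: 0.0215
```

```bash
python3 -c "
from h import *
arcs(5,6,n=1)"; python3 n.py 5 | tail -1
```

```text
t 26.35 ang 65.77 rad 0.055 z 0.1861 Fr -5.09 Ft 0.23 Fz 0.77 mom [-1.87  0.9   0.05] w 0.02148120606168019
[[-0.001, 0.032]]
[[0.002, 0.032]]
[[0.004, 0.032]]
[[0.007, 0.031]]
[[0.01, 0.03]]
[[0.012, 0.03]]
turn corr [-0.004  0.     0.   ]
```

Emit:
send_rows(
  plan=[
    [[0,0,0.016],[0,0,0]],
    [[0,0.001,0.033],[0,0,0]],
    [[0,0.001,0.033],[0,0,0]],
    [[0,0.001,0.033],[0,0,0]],
    [[0,0.001,0.033],[0,0,0]],
  ],
)

```text
time_s: 26.85
tcp_pos: [0.6013, 0.0922, 0.1862]
eef_rot: [-71.8, 90.0, 88.8]
contact_force: [-1.0, -2.9, 1.2]
gripper_width: 0.0216
```

Emit:
send_rows(
  plan=[
    [[0,0.001,0.016],[0,0,0]],
    [[0,0.003,0.032],[0,0,0]],
    [[0,0.003,0.032],[0,0,0]],
    [[0,0.003,0.032],[0,0,0]],
    [[0,0.003,0.032],[0,0,0]],
  ],
)

```text
time_s: 27.35
tcp_pos: [0.5966, 0.0935, 0.1862]
eef_rot: [-70.8, 90.0, 89.7]
contact_force: [-1.0, -3.1, 1.7]
gripper_width: 0.0216
```

Emit:
send_rows(
  plan=[
    [[0,0.002,0.016],[0,0,0]],
    [[0,0.005,0.032],[0,0,0]],
    [[0,0.005,0.032],[0,0,0]],
    [[0,0.005,0.032],[0,0,0]],
    [[0,0.005,0.032],[0,0,0]],
  ],
)

```text
time_s: 27.85
tcp_pos: [0.5918, 0.0944, 0.1862]
eef_rot: [-71.3, 90.0, 89.3]
contact_force: [-0.7, -2.8, 0.8]
gripper_width: 0.0218
```

Emit:
send_rows(
  plan=[
    [[0,0.004,0.016],[0,0,0]],
    [[0,0.007,0.031],[0,0,0]],
    [[0,0.007,0.031],[0,0,0]],
    [[0,0.007,0.031],[0,0,0]],
    [[0,0.007,0.031],[0,0,0]],
  ],
)

```text
time_s: 28.35
tcp_pos: [0.587, 0.095, 0.1862]
eef_rot: [-57.3, 90.0, 103.3]
contact_force: [-0.9, -3.8, 1.1]
gripper_width: 0.0219
```

Emit:
send_rows(
  plan=[
    [[0,0.005,0.015],[0,0,0]],
    [[0,0.01,0.03],[0,0,0]],
    [[0,0.01,0.03],[0,0,0]],
    [[0,0.01,0.03],[0,0,0]],
    [[0,0.01,0.03],[0,0,0]],
  ],
)

```text
time_s: 28.85
tcp_pos: [0.5822, 0.0951, 0.1862]
eef_rot: [-51.9, 90.0, 108.7]
contact_force: [0.6, -3.6, 1.5]
gripper_width: 0.0216
```

```bash
python3 -c "
from h import *
arcs(5,6,n=1)"; python3 n.py 5 | tail -1
```

```text
t 28.85 ang 91.21 rad 0.0547 z 0.1862 Fr -3.66 Ft -0.52 Fz 1.47 mom [-1.44  0.08 -0.  ] w 0.021585688485455702
[[0.011, 0.03]]
[[0.015, 0.028]]
[[0.017, 0.027]]
[[0.02, 0.025]]
[[0.022, 0.023]]
[[0.024, 0.021]]
turn corr [-0.004  0.001  0.001]
```

Emit:
send_rows(
  plan=[
    [[0,0.006,0.015],[0,0,0]],
    [[0,0.012,0.03],[0,0,0]],
    [[0,0.012,0.03],[0,0,0]],
    [[0,0.012,0.03],[0,0,0]],
    [[0,0.012,0.03],[0,0,0]],
  ],
)

```text
time_s: 29.35
tcp_pos: [0.5773, 0.0948, 0.1863]
eef_rot: [-37.0, 90.0, 123.6]
contact_force: [0.2, -3.9, 0.5]
gripper_width: 0.0213
```

Emit:
send_rows(
  plan=[
    [[0,0.007,0.014],[0,0,0]],
    [[0,0.015,0.028],[0,0,0]],
    [[0,0.015,0.028],[0,0,0]],
    [[0,0.015,0.028],[0,0,0]],
    [[0,0.015,0.028],[0,0,0]],
  ],
)

```text
time_s: 29.85
tcp_pos: [0.5725, 0.094, 0.1862]
eef_rot: [-23.8, 90.0, 136.7]
contact_force: [0.4, -4.0, -0.2]
gripper_width: 0.0216
```

Emit:
send_rows(
  plan=[
    [[0,0.009,0.013],[0,0,0]],
    [[0,0.017,0.027],[0,0,0]],
    [[0,0.017,0.027],[0,0,0]],
    [[0,0.017,0.027],[0,0,0]],
    [[0,0.017,0.027],[0,0,0]],
  ],
)

```text
time_s: 30.35
tcp_pos: [0.5678, 0.0929, 0.1862]
eef_rot: [-7.2, 90.0, 153.3]
contact_force: [0.9, -4.3, -0.2]
gripper_width: 0.0215
```

Emit:
send_rows(
  plan=[
    [[0,0.01,0.012],[0,0,0]],
    [[0,0.02,0.025],[0,0,0]],
    [[0,0.02,0.025],[0,0,0]],
    [[0,0.02,0.025],[0,0,0]],
    [[0,0.02,0.025],[0,0,0]],
  ],
)

```text
time_s: 30.85
tcp_pos: [0.5643, 0.0919, 0.1864]
eef_rot: [-120.6, 89.9, 40.0]
contact_force: [7.0, -3.6, -4.5]
gripper_width: 0.0215
```

```bash
python3 -c "
from h import *
arcs(5,6,n=1)"; python3 n.py 5 | tail -1
```

```text
t 30.85 ang 110.32 rad 0.0549 z 0.1864 Fr -5.8 Ft -5.33 Fz -4.51 mom [-1.24 -2.26 -0.04] w 0.021549244375512824
[[0.021, 0.024]]
[[0.023, 0.022]]
[[0.025, 0.02]]
[[0.027, 0.017]]
[[0.028, 0.015]]
[[0.029, 0.012]]
turn corr [-0.003 -0.001  0.002]
```

Play taken up: engagement at about 107.4° (contact), with sliding from about 109.5°. The play is about 125°. Next is the full turn, back to 109.5° under load.

```bash
cp h.py hh.py; python3 -c "
from h import *
arcs(30,3,C=np.array([.5835,.0406]),n=4)"
```

```text
t 30.85 ang 110.49 rad 0.0548 z 0.1864 Fr -5.81 Ft -5.32 Fz -4.51 mom [-1.24 -2.26 -0.04] w 0.021549244375512824
[[0.032, 0.036], [0.069, 0.066], [0.11, 0.091], [0.154, 0.11]]
[[0.046, 0.013], [0.093, 0.021], [0.141, 0.022], [0.189, 0.017]]
[[0.047, -0.011], [0.091, -0.029], [0.133, -0.052], [0.172, -0.08]]
```

Emit:
send_rows(
  plan=[
    [[0,0.032,0.036],[0,0,0]],
    [[0,0.069,0.066],[0,0,0]],
    [[0,0.11,0.091],[0,0,0]],
    [[0,0.154,0.11],[0,0,0]],
    [[0,0.154,0.11],[0,0,0]],
  ],
)

```text
time_s: 31.35
tcp_pos: [0.542, 0.0767, 0.1865]
eef_rot: [-120.2, 89.6, 40.4]
contact_force: [7.2, 0.2, -5.2]
gripper_width: 0.0216
```

Emit:
send_rows(
  plan=[
    [[0,0.046,0.013],[0,0,0]],
    [[0,0.093,0.021],[0,0,0]],
    [[0,0.141,0.022],[0,0,0]],
    [[0,0.189,0.017],[0,0,0]],
    [[0,0.189,0.017],[0,0,0]],
  ],
)

```text
time_s: 31.85
tcp_pos: [0.53, 0.0521, 0.1865]
eef_rot: [-109.0, 89.5, 51.6]
contact_force: [-2.9, 5.1, 2.3]
gripper_width: 0.0222
```

```bash
python3 -c "
from h import *
arcs(30,3,C=np.array([.5835,.0409]),n=4)";python3 n.py 5 | tail -1
```

```text
t 31.85 ang 168.13 rad 0.0547 z 0.1865 Fr 3.92 Ft -4.36 Fz 2.34 mom [2.24 0.97 0.04] w 0.022170636842751612
[[0.047, -0.008], [0.093, -0.023], [0.136, -0.044], [0.175, -0.071]]
[[0.036, -0.032], [0.068, -0.068], [0.094, -0.108], [0.115, -0.151]]
[[0.015, -0.045], [0.025, -0.092], [0.028, -0.14], [0.025, -0.188]]
turn corr [-0.004 -0.004  0.011]
```

Emit:
send_rows(
  plan=[
    [[0,0.047,-0.008],[0,0,0.005]],
    [[0,0.093,-0.023],[0,-0.003,0.01]],
    [[0,0.136,-0.044],[0,-0.003,0.01]],
    [[0,0.175,-0.071],[0,-0.003,0.01]],
    [[0,0.175,-0.071],[0,-0.003,0.01]],
  ],
)

```text
time_s: 32.35
tcp_pos: [0.5307, 0.0244, 0.1863]
eef_rot: [-65.6, 89.9, 94.9]
contact_force: [-4.9, 4.7, 5.1]
gripper_width: 0.0215
```

Emit:
send_rows(
  plan=[
    [[0,0.036,-0.032],[0,0,0]],
    [[0,0.068,-0.068],[0,0,0]],
    [[0,0.094,-0.108],[0,0,0]],
    [[0,0.115,-0.151],[0,0,0]],
    [[0,0.115,-0.151],[0,0,0]],
  ],
)

```text
time_s: 32.85
tcp_pos: [0.5452, 0.0004, 0.1862]
eef_rot: [-4.6, 89.8, 155.9]
contact_force: [-6.5, 0.6, 6.5]
gripper_width: 0.0217
```

```bash
python3 -c "
from h import *
arcs(30,3,C=np.array([.5835,.0409]),n=4)";python3 n.py 5 | tail -1
```

```text
t 32.85 ang 226.61 rad 0.0558 z 0.1862 Fr 3.99 Ft -5.16 Fz 6.52 mom [ 0.28  2.29 -0.01] w 0.02173705667277024
[[0.012, -0.047], [0.022, -0.094], [0.026, -0.142], [0.024, -0.19]]
[[-0.008, -0.047], [-0.023, -0.093], [-0.043, -0.137], [-0.068, -0.177]]
[[-0.031, -0.037], [-0.066, -0.069], [-0.105, -0.097], [-0.148, -0.119]]
turn corr [-0.005  0.004  0.   ]
```

Emit:
send_rows(
  plan=[
    [[0,0.015,-0.047],[0,0.002,0]],
    [[0,0.027,-0.094],[0,0.004,0]],
    [[0,0.031,-0.142],[0,0.004,0]],
    [[0,0.029,-0.19],[0,0.004,0]],
    [[0,0.029,-0.19],[0,0.004,0]],
  ],
)

```text
time_s: 33.35
tcp_pos: [0.5698, -0.0137, 0.1861]
eef_rot: [36.4, 89.8, -163.1]
contact_force: [-5.1, -1.6, 5.0]
gripper_width: 0.0217
```

Emit:
send_rows(
  plan=[
    [[0,-0.008,-0.047],[0,0,0]],
    [[0,-0.023,-0.093],[0,0,0]],
    [[0,-0.043,-0.137],[0,0,0]],
    [[0,-0.068,-0.177],[0,0,0]],
    [[0,-0.068,-0.177],[0,0,0]],
  ],
)

```text
time_s: 33.85
tcp_pos: [0.5978, -0.0136, 0.1861]
eef_rot: [47.9, 89.7, -151.6]
contact_force: [-4.6, -5.4, 6.2]
gripper_width: 0.0217
```

```bash
python3 -c "
from h import *
arcs(30,3,C=np.array([.5835,.0406]),n=4)";python3 n.py 5 | tail -1
```

```text
t 33.85 ang 284.77 rad 0.056 z 0.1861 Fr 4.08 Ft -5.86 Fz 6.19 mom [-1.66  1.52 -0.01] w 0.02168438908277763
[[-0.035, -0.034], [-0.069, -0.067], [-0.108, -0.096], [-0.15, -0.12]]
[[-0.044, -0.018], [-0.091, -0.03], [-0.139, -0.036], [-0.187, -0.035]]
[[-0.047, 0.007], [-0.094, 0.02], [-0.138, 0.038], [-0.179, 0.063]]
turn corr [-0.006  0.005 -0.005]
```

Emit:
send_rows(
  plan=[
    [[0,-0.033,-0.037],[0,0.002,-0.002]],
    [[0,-0.066,-0.071],[0,0.005,-0.005]],
    [[0,-0.105,-0.1],[0,0.005,-0.005]],
    [[0,-0.147,-0.124],[0,0.005,-0.005]],
    [[0,-0.147,-0.124],[0,0.005,-0.005]],
  ],
)

```text
time_s: 34.35
tcp_pos: [0.6226, 0.0005, 0.186]
eef_rot: [87.5, 89.9, -112.1]
contact_force: [-2.5, -5.9, 5.2]
gripper_width: 0.0221
```

Emit:
send_rows(
  plan=[
    [[0,-0.044,-0.018],[0,0,0]],
    [[0,-0.091,-0.03],[0,0,0]],
    [[0,-0.139,-0.036],[0,0,0]],
    [[0,-0.187,-0.035],[0,0,0]],
    [[0,-0.187,-0.035],[0,0,0]],
  ],
)

```text
time_s: 34.85
tcp_pos: [0.637, 0.0252, 0.1861]
eef_rot: [92.5, 89.8, -107.0]
contact_force: [0.5, -5.1, 3.4]
gripper_width: 0.0219
```

```bash
python3 -c "
from h import *
arcs(30,3,C=np.array([.5837,.0406]),n=4)";python3 n.py 5 | tail -1
```

```text
t 34.85 ang 343.85 rad 0.0554 z 0.1861 Fr 1.9 Ft -4.79 Fz 3.4 mom [-1.99  0.25  0.03] w 0.021894175116731293
[[-0.047, 0.009], [-0.094, 0.021], [-0.138, 0.039], [-0.18, 0.063]]
[[-0.038, 0.029], [-0.072, 0.063], [-0.102, 0.1], [-0.126, 0.142]]
[[-0.019, 0.044], [-0.031, 0.09], [-0.038, 0.138], [-0.038, 0.186]]
turn corr [-0.005 -0.    -0.004]
```

Emit:
send_rows(
  plan=[
    [[0,-0.047,0.009],[0,0,-0.002]],
    [[0,-0.094,0.021],[0,0,-0.004]],
    [[0,-0.138,0.039],[0,0,-0.004]],
    [[0,-0.18,0.063],[0,0,-0.004]],
    [[0,-0.18,0.063],[0,0,-0.004]],
  ],
)

```text
time_s: 35.35
tcp_pos: [0.637, 0.0537, 0.1862]
eef_rot: [-171.0, 90.0, -10.5]
contact_force: [0.4, -4.4, 0.9]
gripper_width: 0.022
```

Emit:
send_rows(
  plan=[
    [[0,-0.038,0.029],[0,0,0]],
    [[0,-0.072,0.063],[0,0,0]],
    [[0,-0.102,0.1],[0,0,0]],
    [[0,-0.126,0.142],[0,0,0]],
    [[0,-0.126,0.142],[0,0,0]],
  ],
)

```text
time_s: 35.85
tcp_pos: [0.6231, 0.0785, 0.1863]
eef_rot: [-176.0, 89.9, -15.5]
contact_force: [0.4, -4.6, 0.3]
gripper_width: 0.0217
```

```bash
python3 -c "
from h import *
arcs(30,3,n=4)";python3 n.py 5 | tail -1
```

```text
t 35.85 ang 43.8 rad 0.055 z 0.1863 Fr -2.9 Ft -3.64 Fz 0.27 mom [-2.07 -0.46 -0.02] w 0.021652575696641987
[[-0.019, 0.044], [-0.032, 0.09], [-0.038, 0.138], [-0.039, 0.186]]
[[0.006, 0.048], [0.018, 0.094], [0.036, 0.139], [0.059, 0.18]]
[[0.029, 0.038], [0.062, 0.073], [0.1, 0.102], [0.142, 0.126]]
turn corr [-0.004 -0.001  0.   ]
```

Emit:
send_rows(
  plan=[
    [[0,-0.019,0.044],[0,0,0]],
    [[0,-0.032,0.09],[0,0,0]],
    [[0,-0.038,0.138],[0,0,0]],
    [[0,-0.039,0.186],[0,0,0]],
    [[0,-0.039,0.186],[0,0,0]],
  ],
)

```text
time_s: 36.35
tcp_pos: [0.5988, 0.093, 0.1863]
eef_rot: [-162.0, 89.9, -1.5]
contact_force: [3.3, -5.3, -2.4]
gripper_width: 0.0219
```

Emit:
send_rows(
  plan=[
    [[0,0.006,0.048],[0,0,0]],
    [[0,0.018,0.094],[0,0,0]],
    [[0,0.036,0.139],[0,0,0]],
    [[0,0.059,0.18],[0,0,0]],
    [[0,0.059,0.18],[0,0,0]],
  ],
)

```text
time_s: 36.85
tcp_pos: [0.5711, 0.0939, 0.1864]
eef_rot: [-142.1, 89.7, 18.4]
contact_force: [6.5, -3.7, -3.6]
gripper_width: 0.0216
```

```bash
python3 -c "
from h import *
s,a=st();arcs(109.5+1.2-a,1,n=2)";python3 n.py 5 | tail -1
```

```text
t 36.85 ang 102.96 rad 0.0549 z 0.1864 Fr -5.08 Ft -5.45 Fz -3.55 mom [-1.08 -2.18 -0.  ] w 0.02161211727607104
t 36.85 ang 102.96 rad 0.0549 z 0.1864 Fr -5.08 Ft -5.45 Fz -3.55 mom [-1.08 -2.18 -0.  ] w 0.02161211727607104
[[0.014, 0.021], [0.029, 0.04]]
turn corr [-0.004 -0.005  0.004]
```

Emit:
send_rows(
  plan=[
    [[0,0.014,0.021],[0,0,0]],
    [[0,0.029,0.04],[0,-0.004,0.004]],
    [[0,0.029,0.04],[0,-0.004,0.004]],
    [[0,0.029,0.04],[0,-0.004,0.004]],
    [[0,0.029,0.04],[0,-0.004,0.004]],
  ],
)

```text
time_s: 37.35
tcp_pos: [0.5654, 0.0924, 0.1864]
eef_rot: [-138.0, 89.8, 22.6]
contact_force: [5.9, -2.2, -4.6]
gripper_width: 0.0219
```

```bash
python3 -c "
from h import *
s,a=st();print(s['tcp_pos'])"
```

```text
t 37.35 ang 109.14 rad 0.055 z 0.1864 Fr -4.01 Ft -4.87 Fz -4.59 mom [-0.78 -2.19  0.04] w 0.021875184165205043
[0.56536823 0.09235876 0.18638255]
```

Emit:
send_rows(
  plan=[
    [[0,-0.006,-0.008],[0,0,0]],
    [[0,-0.012,-0.016],[0,0,0]],
    [[0,-0.012,-0.016],[0,0,0]],
    [[0,-0.012,-0.016],[0,0,0]],
    [[0,-0.012,-0.016],[0,0,0]],
  ],
)

```text
time_s: 37.85
tcp_pos: [0.5681, 0.0932, 0.1863]
eef_rot: [-135.9, 89.9, 24.6]
contact_force: [2.2, -2.8, -0.1]
gripper_width: 0.0215
```

Emit:
send_rows(
  plan=[
    [[0,0,0],[0,0,0]],
    [[0,0,0],[0,0,0]],
    [[0,0,0],[0,0,0]],
    [[0,0,0],[0,0,0]],
    [[0,0,0],[0,0,0]],
  ],
  jaw=0.2,
)

```text
time_s: 38.35
tcp_pos: [0.568, 0.0933, 0.1863]
eef_rot: [-132.8, 89.8, 27.8]
contact_force: [0.3, 0.9, 0.4]
gripper_width: 0.0515
```

Emit:
send_rows(
  plan=[
    [[-0.1,0,0],[0,0,0]],
    [[-0.25,0,0],[0,0,0]],
    [[-0.4,0,0],[0,0,0]],
    [[-0.55,0,0],[0,0,0]],
    [[-0.65,0,0],[0,0,0]],
  ],
)

```text
time_s: 38.85
tcp_pos: [0.5682, 0.0933, 0.2856]
eef_rot: [-135.9, 89.7, 24.7]
contact_force: [0.5, -0.4, 1.0]
gripper_width: 0.0527
```

Emit:
send_rows(
  plan=[
    [[0,-0.2,0.2],[0,0,0]],
    [[0,-0.4,0.4],[0,0,0]],
    [[0,-0.6,0.6],[0,0,0]],
    [[0,-0.8,0.8],[0,0,0]],
    [[0,-0.8,0.8],[0,0,0]],
  ],
)

```text
time_s: 39.35
tcp_pos: [0.4934, 0.25, 0.2857]
eef_rot: [-126.8, 89.7, 34.0]
contact_force: [-0.3, -0.5, -0.3]
gripper_width: 0.0524
```

```bash
python3 - <<'E'
from h import *
c=r.capture("side");save(c,"side3.png",(100,120,420,440),1.8)
c2=r.capture("top");save(c2,"top3.png",(150,110,490,360),2)
s=r.get_state();print(s["time_s"],s["tcp_pos"],s["contact_force"])
for f in r.find_in(c,"crank_grip")[:1]:
    d=px2w(c,f["uv"],z=.179)[:2]-C0;print(f["score"],d,np.degrees(np.arctan2(d[1],d[0])))
for t in["slug","tube_end","oil_can","nut_dish","spanner","bar_end","chip_brush"]:
    for f in r.find_in(c,t)[:1]: print(t,px2w(c,f["uv"]).round(3),round(f["score"],2))
E
```

```text
39.45 [0.49445452 0.24738876 0.28566088] [ 0.11289444 -0.49005429  0.91093259]
0.26 [0.08506299 0.40743783] 78.20743894348911
slug [0.491 0.138 0.029] 0.66
tube_end [0.704 0.086 0.004] 0.66
oil_can [0.49  0.412 0.074] 0.71
nut_dish [0.733 0.383 0.003] 0.55
spanner [0.541 0.095 0.006] 0.54
chip_brush [0.262 0.323 0.024] 0.91
```

View pics/side3.png

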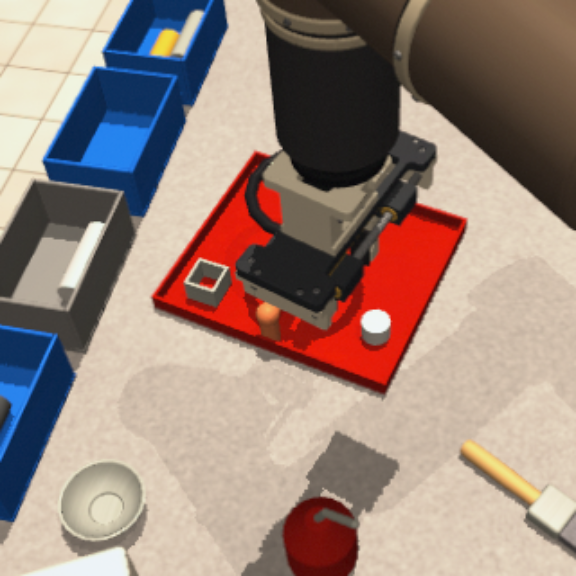

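View pics/top3.png

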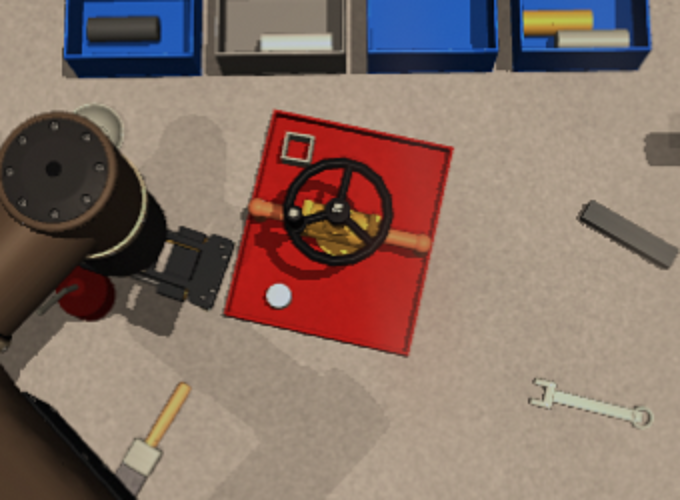

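The top view shows the wheel free with its handle at crop (293,215), about 106°, which is where I left it. The slug, tube, spanner, bar, brush, dish and can look undisturbed, and the gripper is clear of everything. I'm handing in.

```bash
python3 -c "
from h import *
print(r.close_job(), r.get_state()['time_s'])"
```

```text
the job is handed in; nothing more can be done
the job is handed in; nothing more can be done
```

The valve is shut gently, then opened one full spindle turn, and the wheel is released. The job is handed in at about 39.5 s of the 70 s allowed.

- **Shutting:** I wound the wheel clockwise until it stopped dead. The force at the handle rose from about 5.3 N while running to 8.9 N, well under the 23 N damage limit. That puts the head's twist at about 0.06 rad against the 0.16 rad limit.
- **Free play:** I turned back through about 125° of free play. The spindle engaged at a handle angle of about 107.4°, good to about 1°, and began to turn at about 109.5°.
- **Opening:** I drove counterclockwise round to 109.1° under the same load. By the arm's own position readings that is one turn, about 0.4° short, give or take 1–2°. I did not check it against the stem height, which is too rough to count turns by.
- **Release:** I eased the load off and opened the jaws. I then lifted and moved clear, and the contact force read about zero.

**Last checks:** the top view shows the handle at about the angle where I left it. In the last pictures the slug, tube, can, dish and brush were within about 1 cm of their first positions. The bar and spanner I judged by eye.

**Detector misses:** on the final side picture, where the arm hid the wheel, the network's reports for the crank handle and the spanner were plainly wrong. It missed the bar altogether. The top picture shows all three.

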